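# Make up two test kits

### The arm

A 6-joint arm with a two-finger parallel gripper is mounted at the origin on a cart in front of the work surface, level with it; the furniture and walls round the work are solid. World frame = base frame: x ahead of the robot, y to its left, z up, the work surface at z = 0. Lengths are in m, angles in degrees, forces in N, time in s.
With the tool pointing down it reaches from about 0.3 to 0.85 m from the base axis. Payload 4.2 kg.
Tool frame: the origin (TCP) lies at the very end of the fingers, on their centre line; the grasp point (between the pads) lies 19 mm behind it; z points along the fingers, y is the direction in which the jaws open and shut (so a half turn about z gives the same grasp; the last joint's range is limited). The gripper opens to 91 mm and grips with 3 to 60 N. Pads are 32 mm wide; open, the fingers measure 118 mm over their backs; the gripper's body (76 mm by 178 mm) begins 60 mm behind the grasp point.
Start: joints at [-66.005, 18.312, 89.639, -0, 72.044, -1.146], TCP at [0.244, -0.521, 0.188] pointing down, gripper open.
Joint ranges: [-177.97, 177.97], [-48.28, 115.42], [12.27, 149.76], [-77.06, 257.06], [2.81, 150.46], [-146.56, 146.56]. Speed limits (degrees/s): [147.25, 147.25, 180, 180, 180, 180].

### API

Orientations are given as a 3x3 rotation matrix whose columns are the frame's x, y, z axes.
In Python, from workcell import r gives the robot as it stands.
- The arm moves only by the shell command python3 -m handwheel 'ROWS' [OPENING]. ROWS is JSON, a list of rows, each a list of 6 numbers: the shift along the tool's x, y, z in mm, then the turn, a rotation vector about the tool's x, y, z in rad. A call has 1 to 10 rows; each row is the pose to reach, as a shift and turn from the pose commanded when the call began, along the tool's axes at that moment; what a row does not reach only later rows make up. A row lasts 1/10 s, in which the tool goes at most 50 mm and 8.59 degrees, less where a joint would pass 70% of its speed; a pose out of reach is approached as far as the arm can. A call with a gripper value outside its range is refused whole. OPENING is the closure in counts, from 0 (fully open) to 255 (shut), set as the call begins (- or left out, the last holds). The fingers move at their own pace and stop on an object; the grip force is fixed at half the most. Time passes only in rows, so rows that repeat a pose let the fingers close. It gives the time, the measured TCP pose, the force and the opening at its end, in the units of the state.
- r.get_obs(): the state, without advancing time (a new reading comes with each control period).
- r.read_camera(name): name is "scene" or "side" or "wrist"; returns (picture, depth): 480x640x3 uint8, red, green, blue; 480x640 float32, m along the optical axis (not along the pixel's ray), 0 where there is no reading.
- r.camera_info(name): a dict with "camera_matrix" (3x3 intrinsics, pixels), "dist" ([k1, k2, p1, p2, k3] as OpenCV has them; the pictures are not rectified), "R" (3x3) and "t" (3): a world point X has camera coordinates R X + t. Camera axes: x right, y down, z forward; pixel columns grow to the right and rows downward; lengths in m; the calibration is good to about 2 mm. A picture is of the moment at which its call begins: read the wrist's pose just before it. camera_info takes no time and is no camera call; for the wrist camera it gives the pose at the moment of the call.
- r.job_done(): hands the job in, once; it reports no verdict.
The state is a dict: "t": time; "joints": joint angles; "joint_velocities": joint speeds; "joint_torque": joint torques, N m; "position": TCP position; "eef_rot": TCP orientation; "force": force on the tool from outside, world axes, zero at the start; "moment": the same for the moment, N m; "grip_width": opening from 0.0 (shut) to 1.0 (fully open).
Only numpy, scipy, OpenCV 4.12 (cv2) and the standard library are available. Lean on these libraries where they do the work, as an engineer would, in place of code of your own. Each camera call takes 0.05 s, during which the arm holds its last target. There are 200 camera calls.

### The job

Make up the two test kits for the next analyses in their grey trays. The liquids kit, in the tray with two round pockets, gets the sample vial with the screw cap upright in the smaller pocket, the amber dropper bottle upright in the larger pocket and the glass dropper with the red teat laid in the notches of the tray's two tool rests; the solids kit, in the tray with one round pocket, gets the glass weighing bottle upright in the pocket and the wooden-handled spatula laid in the notches of its two tool rests. Centre the tools on their rests (either way round), and leave the beaker and the rubber stopper where they stand.

Things in the scene. Friction and masses are not known exactly. Their poses are not given: they have to be found in the camera images.
- vial_mid (a point): Clear glass sample vial with a black screw cap, standing upright: 25 mm diameter, 50 mm high (cap from 40 mm up). This point is its centre, 25 mm above its foot; z up. Rigid. Hold it in its upper half, so that the fingers stay clear of the pocket's rim.
- amber_bottle_mid (a point): Amber glass dropper bottle with a black cap and bulb, standing upright: body 33 mm diameter up to 65 mm, then a cap and bulb about 22 mm across, 106 mm high in all. This point is its centre, 53 mm above its foot; z up. Hold it by the body about 60 mm above its foot: the bulb then reaches 46 mm up between the fingers.
- weighing_bottle_mid (a point): Clear glass weighing bottle with a knobbed ground-glass stopper (one rigid piece), standing upright: body 36 mm diameter up to 34 mm, stopper rim 38 mm across just above that, narrowing to the knob, 53 mm high in all. This point is its centre, 26.5 mm above its foot; z up. Hold it at 30 to 38 mm above its foot, so that the fingers stay clear of the pocket's rim.
- dropper_mid (a point): Glass dropper with a red rubber teat, lying on the bench: 150 mm long along its y axis, z up. This point is its centre, 6 mm above its underside. The teat (12 mm thick) reaches from y = +41 to +75 mm, the glass stem (8 mm thick) from there to y = -75 mm, tapering. It balances about y = +13 mm.
- lab_spatula_mid (a point): Steel spatula with a wooden handle, lying on the bench: 180 mm long along its y axis, z up. This point is the middle of its length, 6.5 mm above its underside. The handle (13 mm thick, round) reaches from y = +20 to +90 mm, the thin steel blade (10 mm wide, under 7 mm high) from there to y = -90 mm. It balances about y = +28 mm: hold it at the start of the handle.
- liquids_tray: Fixed grey tray, 190 mm along y; underside at z=0, x=-74 to 62 mm. Far side (x>-6): deck, top at z=15, round pockets 10 deep (floor z=5). Pockets: vial 40 wide at x=28, y=48; amber bottle 48 wide at x=28, y=-48. Near side: two tool rests at x=-42, y=+-58, 10 thick: notch floor z=13, 26 wide (33 at the mouth), horns to 23; finger room beside the tool between them.
- solids_tray: Fixed grey tray, 190 mm along y; underside at z=0, x=-74 to 62 mm. Far side (x>-6): deck, top at z=15, round pockets 10 deep (floor z=5). Pocket 52 wide at x=28, y=0; paper label at y=58. Near side: two tool rests at x=-42, y=+-68, 10 thick: notch floor z=13, 26 wide (33 at the mouth), horns to 23; finger room beside the tool between them.
- beaker_mid (a point): Small open glass beaker with a spout, 46 x 51 mm across the rim and spout, 58 mm high, standing among the stock; not part of either kit. This point is its centre, 29 mm above its foot.
- rubber_stopper_mid (a point): Red rubber stopper, 32 mm across, 26 mm high, standing on the bench; not part of either kit. This point is its centre, 13 mm above its foot.

How it is judged:
By the outcome, as a careful person would: the job done as asked, in the order asked, and still so for the second after the job is handed in, with the robot touching nothing.
It also fails if it takes over 144 s, if anything falls off the work surface, if the arm or the gripper's body presses on something with over 40 N, if the wrist force passes 120 N, or if a joint passes its speed limit or range.

## Working session

There is one attempt and no reset: what is moved stays moved. The work goes in short steps, Python scripts to look and compute and a shell command to move; the robot and the scene stay as the last step left them, time stands still between calls to the robot, and variables do not carry over. Pictures are saved under pics/ and viewed, about 12 in all and at most 16, crops included, and the job is handed in when it is done.

```bash
mkdir -p pics; ls; cat > h.py <<'E'
from workcell import r
import numpy as np, cv2
def snap(n,f):
    ci=r.camera_info(n); im,d=r.read_camera(n)
    cv2.imwrite(f'pics/{f}.png',im[:,:,::-1]); np.savez(f'pics/{f}.npz',im=im,d=d,K=ci['camera_matrix'],dist=ci['dist'],R=ci['R'],t=ci['t'])
class V:
    def __init__(s,f):
        z=np.load(f'pics/{f}.npz'); s.im,s.d,s.K,s.dist,s.R,s.t=[z[k] for k in('im','d','K','dist','R','t')]
    def pl(s,uv,z):
        p=cv2.undistortPoints(np.array(uv,float).reshape(-1,1,2),s.K,s.dist)[:,0]
        d=np.c_[p,np.ones(len(p))]@s.R; c=-s.R.T@s.t
        return c+d*((z-c[2])/d[:,2])[:,None]
    def proj(s,X): return cv2.projectPoints(np.array(X,float).reshape(-1,3),cv2.Rodrigues(s.R)[0],s.t,s.K,s.dist)[0][:,0]
    def cloud(s):
        v,u=np.mgrid[:480,:640]; p=cv2.undistortPoints(np.stack([u,v],-1).reshape(-1,1,2).astype(float),s.K,s.dist)[:,0]
        return ((np.c_[p,np.ones(len(p))]*s.d.reshape(-1,1)-s.t)@s.R).reshape(480,640,3)
E
python3 - <<'E'
from h import *
snap('scene','s0');snap('side','d0')
o=r.get_obs();print(o['t'],o['position'],o['eef_rot'],o['grip_width'])
for n in('scene','side','wrist'):
    c=r.camera_info(n);R=np.array(c['R']);print(n,-R.T@np.array(c['t']),R[2])
E
```

```text
pics
0.1 [ 0.24408715 -0.52007651  0.18729283] [[ 9.05274028e-01  4.24827630e-01 -6.46411815e-04]
 [ 4.24828119e-01 -9.05272804e-01  1.48974178e-03]
 [ 4.77044333e-05 -1.62323846e-03 -9.99998681e-01]] 0.9983313883658528
scene [ 0.11870721 -0.6217678   0.95853765] [ 0.36441334  0.53383693 -0.76303411]
side [ 0.4165636  -0.87536715  0.72363183] [ 0.10432696  0.77997047 -0.61705911]
wrist [ 0.31240565 -0.48804358  0.3843005 ] [-0.24552841 -0.11347264 -0.96272517]
```

View pics/s0.png

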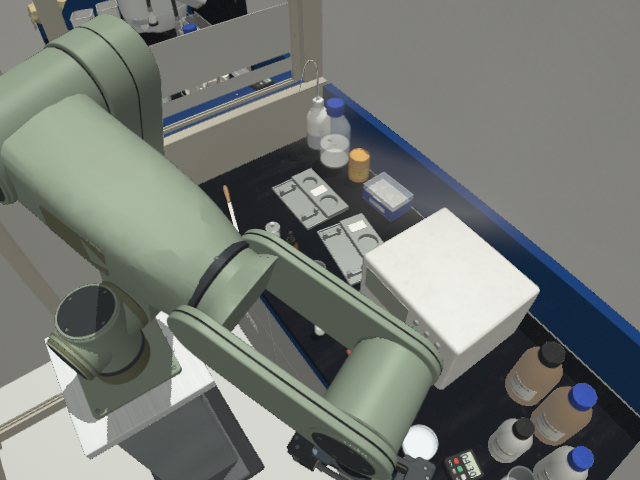

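View pics/d0.png

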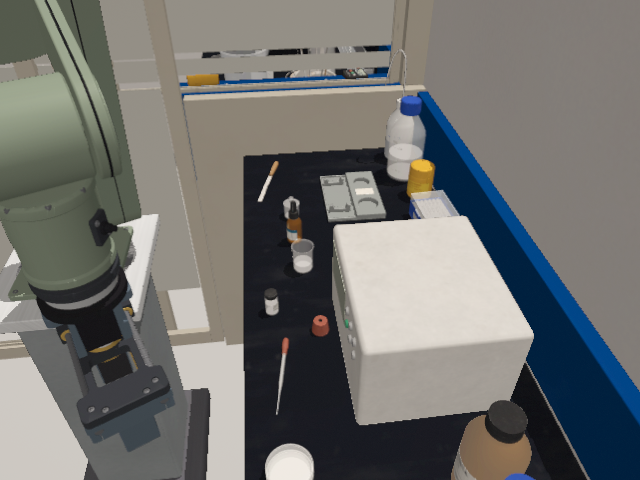

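The side view shows the dropper (285,342)-(278,412), stopper (320,326), vial (271,302), beaker (302,256), amber bottle (293,225), weighing bottle (291,208), spatula (275,165)-(262,200) and one tray (350,195). The scene view shows both trays, at (310,198) and (350,247), with the second partly hidden by the arm.

```bash
python3 - <<'E'
from h import *
s=V('s0');d=V('d0')
a=cv2.resize(s.im[150:300,220:420],(800,600),interpolation=cv2.INTER_CUBIC);cv2.imwrite('pics/c1.png',a[:,:,::-1])
b=cv2.resize(d.im[150:420,240:440],(593,800))[:,:,::-1]
P=d.cloud()
for n,uv in dict(box_fl=(336,225),box_f=(362,405),boxtr=(470,222)).items(): print(n,P[uv[1],uv[0]])
for n,uv,z in [('vialfoot',(272,312),0),('vialtop',(271,292),.05),('amberbot',(295,240),0),('bulbtop',(293,204),.106),('wbknob',(291,198),.053),('droptop',(285,340),.006),('dropend',(278,412),.004),('spat_h',(275,163),.0065),('spat_e',(261,200),.003),('stopper',(320,319),.026),('beakerfoot',(303,268),0),('benchL',(245,300),0),('tray',(320,177),.0),('t2',(372,172),.015),('t3',(385,214),.015),('t4',(328,219),.0)]: print(n,d.pl([uv],z)[0].round(3),P[uv[1],uv[0]].round(3))
for n,uv in [('A1',(273,186)),('A2',(304,169)),('A3',(348,206)),('A4',(318,228)),('B1',(318,236)),('B2',(358,213)),('Bpocket',(368,247)),('Alab',(319,190))]: print(n,s.pl([uv],.015)[0].round(3))
E
```

```text
box_fl [ 0.52490199 -0.18442249  0.19011103]
box_f [ 0.52500568 -0.45894084  0.0724596 ]
boxtr [ 0.83343057 -0.05190053  0.06895706]
vialfoot [ 0.404 -0.193  0.   ] [ 0.404 -0.202  0.009]
vialtop [ 0.405 -0.19   0.05 ] [ 0.405 -0.188  0.048]
amberbot [0.465 0.018 0.   ] [ 0.461 -0.055  0.059]
bulbtop [0.463 0.007 0.106] [0.463 0.012 0.103]
wbknob [0.464 0.108 0.053] [0.464 0.108 0.053]
droptop [ 0.424 -0.27   0.006] [ 0.424 -0.277  0.014]
dropend [ 0.403 -0.411  0.004] [ 0.403 -0.408  0.   ]
spat_h [0.437 0.35  0.006] [0.437 0.339 0.013]
spat_e [0.394 0.181 0.003] [0.394 0.178 0.005]
stopper [ 0.489 -0.246  0.026] [ 0.489 -0.246  0.027]
beakerfoot [ 0.474 -0.077  0.   ] [ 0.472 -0.095  0.016]
benchL [ 0.353 -0.155  0.   ] [ 0.353 -0.156  0.001]
tray [0.551 0.274 0.   ] [0.55  0.262 0.008]
t2 [0.687 0.258 0.015] [ 0.693  0.282 -0.   ]
t3 [0.68  0.07  0.015] [0.682 0.074 0.012]
t4 [0.548 0.087 0.   ] [0.547 0.078 0.007]
A1 [0.552 0.261 0.015]
A2 [0.664 0.269 0.015]
A3 [0.68  0.073 0.015]
A4 [0.567 0.055 0.015]
B1 [0.552 0.032 0.015]
B2 [0.687 0.036 0.015]
Bpocket [ 0.636 -0.072  0.015]
Alab [0.65  0.171 0.015]
```

View pics/c1.png

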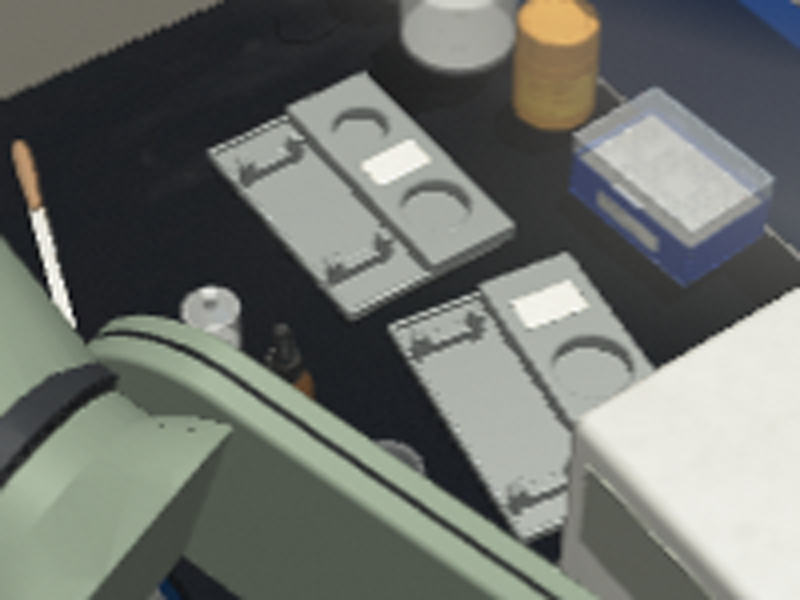

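The far tray has two pockets (small one at +y) and is the liquids tray. The near tray has one pocket and is the solids tray. Both are nearly square to the world axes, with origins near (0.624, 0.17) and (0.624, -0.06). I'll move above the vial with the jaws turned along world x.

```bash
python3 -m handwheel '[[285,-228,-13,0,0,-1.132],[285,-228,-13,0,0,-1.132],[285,-228,-13,0,0,-1.132],[285,-228,-13,0,0,-1.132],[285,-228,-13,0,0,-1.132],[285,-228,-13,0,0,-1.132],[285,-228,-13,0,0,-1.132],[285,-228,-13,0,0,-1.132],[285,-228,-13,0,0,-1.132],[285,-228,-13,0,0,-1.132]]'
python3 -m handwheel '[[0,0,0,0,0,0],[0,0,0,0,0,0]]'
python3 - <<'E'
from h import *
snap('wrist','w1'); snap('scene','s1')
o=r.get_obs();print(o['t'],o['position'],o['eef_rot'].round(3) if hasattr(o['eef_rot'],'round') else o['eef_rot'],o['joints'])
w=V('w1');P=w.cloud().reshape(-1,3);m=w.d.ravel()>0
q=P[m&(P[:,2]>.03)&(P[:,2]<.06)&(abs(P[:,0]-.405)<.04)&(abs(P[:,1]+.19)<.04)];print(len(q),q.min(0) if len(q) else '',q.max(0) if len(q) else '')
t=V('s1');C=t.cloud()
for k,(x0,x1,y0,y1) in dict(far=(.72,.9,.05,.45),all=(.5,.72,.26,.5)).items():
    Q=C.reshape(-1,3);Q=Q[(Q[:,0]>x0)&(Q[:,0]<x1)&(Q[:,1]>y0)&(Q[:,1]<y1)&(Q[:,2]>.03)]
    print(k,len(Q),Q.min(0) if len(Q) else '',Q.max(0) if len(Q) else '')
cv2.imwrite('pics/m1.png',np.vstack([w.im[:,:,::-1][::2,::2],cv2.resize(t.im[150:300,220:420],(320,240))[:,:,::-1]]))
E
```

```text
t: 1.1
position: [0.4052, -0.1932, 0.2008]
eef_rot: [[0.001, 1.0, -0.001], [1.0, -0.001, -0.001], [-0.001, -0.001, -1.0]]
force: [-0.1, 0.3, 0.2]
grip_width: 0.998
t: 1.3
position: [0.4049, -0.1941, 0.2009]
eef_rot: [[0.003, 1.0, -0.0], [1.0, -0.003, -0.0], [-0.0, -0.0, -1.0]]
force: [-0.2, -0.5, 0.1]
grip_width: 0.999
1.4 [ 0.4050343  -0.19391345  0.20094759] [[ 0.002  1.    -0.   ]
 [ 1.    -0.002 -0.   ]
 [-0.    -0.    -1.   ]] [-2.70428893e+01  6.36206466e+00  1.03584597e+02 -1.01782915e-02
  7.00613969e+01 -2.69142378e+01]
494 [ 0.39199532 -0.2029236   0.03073103] [ 0.41623427 -0.17929676  0.05297052]
far 14907 [0.73858308 0.05001389 0.03000035] [0.8686194  0.44999312 0.55034376]
all 3568 [0.50005073 0.46871534 0.21533735] [0.71988459 0.48490016 0.42250683]
```

View pics/m1.png

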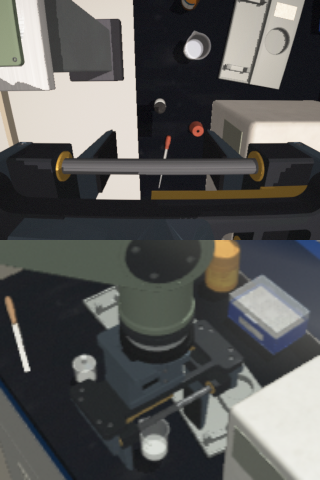

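The wrist view shows the vial at (160,105) in half scale, just under the tool. The cloud puts its centre at (0.404,-0.191). I'll descend and grip.

```bash
python3 -m handwheel '[[3,-1,60,0,0,0],[3,-1,120,0,0,0],[3,-1,160,0,0,0],[3,-1,183,0,0,0],[3,-1,183,0,0,0],[3,-1,183,0,0,0]]' 
python3 -m handwheel '[[0,0,0,0,0,0],[0,0,0,0,0,0],[0,0,0,0,0,0],[0,0,0,0,0,0],[0,0,0,0,0,0],[0,0,0,0,0,0],[0,0,0,0,0,0],[0,0,0,0,0,0]]' 255
python3 - <<'E'
from h import *
# trays from w1 (solids) : pocket circle & deck edges at z=.015
w=V('w1');P=w.cloud();hsv=cv2.cvtColor(w.im,cv2.COLOR_RGB2HSV)
m=((P[:,:,2]>.011)&(P[:,:,2]<.019)&(P[:,:,0]>.53)&(P[:,:,0]<.72)&(P[:,:,1]>-.17)&(P[:,:,1]<.05)&(w.d>0))
ys,xs=np.nonzero(m);q=P[m];print('deck n',len(q))
print(cv2.minAreaRect(q[:,:2].astype(np.float32)*1000))
print('dims',q.min(0),q.max(0))
t=V('s0');P=t.cloud()
m=((P[:,:,2]>.012)&(P[:,:,2]<.018)&(P[:,:,0]>.60)&(P[:,:,0]<.72)&(P[:,:,1]>.045)&(P[:,:,1]<.3)&(t.d>0));q=P[m];print('liq',len(q),cv2.minAreaRect(q[:,:2].astype(np.float32)*1000),q.min(0),q.max(0))
E
```

```text
t: 2.0
position: [0.4048, -0.1907, 0.0185]
eef_rot: [[0.001, 1.0, 0.0], [1.0, -0.001, -0.0], [-0.0, 0.0, -1.0]]
force: [-0.1, -0.6, 0.9]
grip_width: 1.0
t: 2.8
position: [0.4044, -0.19, 0.018]
eef_rot: [[-0.0, 1.0, -0.0], [1.0, 0.0, 0.0], [0.0, -0.0, -1.0]]
force: [-1.2, 0.3, 0.0]
grip_width: 0.329
deck n 9886
((614.614501953125, -56.0869140625), (181.6171112060547, 136.7926025390625), 81.08269500732422)
dims [ 0.54133429 -0.15566139  0.01100531] [0.69487092 0.02324    0.01898581]
liq 820 ((642.966552734375, 166.8365020751953), (193.53346252441406, 83.29222869873047), 89.71903991699219) [0.60158558 0.06991378 0.01201072] [0.6849276  0.26344877 0.01798816]
```

```bash
python3 -m handwheel '[[0,0,-50,0,0,0],[0,0,-100,0,0,0],[0,0,-150,0,0,0],[40,20,-185,0,0,0]]'
python3 -m handwheel '[[35,30,0,0,0,0],[70,65,0,0,0,0],[105,95,0,0,0,0],[140,125,0,0,0,0],[170,160,0,0,0,0],[190,190,0,0,0,0],[190,190,0,0,0,0],[190,190,0,0,0,0]]'
python3 - <<'E'
from h import *
snap('wrist','w2');snap('scene','s2');o=r.get_obs();print(o['t'],o['position'],o['grip_width'])
E
```

```text
t: 3.2
position: [0.4226, -0.1575, 0.2027]
eef_rot: [[0.005, 1.0, 0.005], [1.0, -0.005, -0.004], [-0.004, 0.005, -1.0]]
force: [1.8, 0.4, 0.0]
grip_width: 0.002
t: 4.0
position: [0.6117, 0.0354, 0.1979]
eef_rot: [[-0.001, 1.0, -0.002], [1.0, 0.001, -0.001], [-0.001, -0.002, -1.0]]
force: [-0.7, 0.3, 1.1]
grip_width: 0.006
4.1 [0.61104741 0.03449664 0.19863866] 0.0023866356626021388
```

View pics/w2.png

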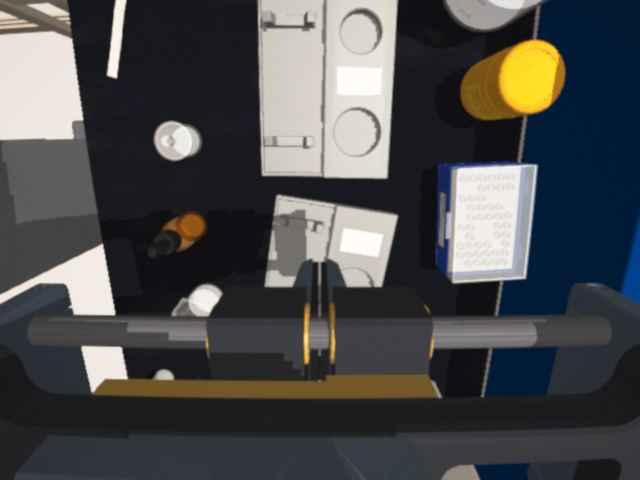

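The grip was lifted too early: the fingers were still closing (0.33) and are now shut with nothing in them. The vial seems to be standing near (163,377). The view does show the trays well: small pocket (361,32), large pocket (357,132), solids tray turned about 9°. I'll measure the trays and the vial.

```bash
python3 - <<'E'
from h import *
w=V('w2');P=w.cloud()
print('pockets',w.pl([(361,32),(357,132)],.015).round(4))
print('label liq, sol',w.pl([(359,81),(362,242)],.015).round(4))
print('rests liq notch',w.pl([(288,19),(288,142)],.016).round(4), 'sol',w.pl([(308,223)],.016).round(4))
print('solid corners',w.pl([(278,196),(397,215)],.008).round(4),'liq',w.pl([(262,177),(387,178)],.008).round(4))
for n,x,y,h0,h1 in [('amber',.463,.01,.05,.11),('wb',.464,.108,.02,.06)]:
    Q=P.reshape(-1,3);Q=Q[(abs(Q[:,0]-x)<.045)&(abs(Q[:,1]-y)<.045)&(Q[:,2]>h0)&(Q[:,2]<h1)];print(n,len(Q),Q.min(0).round(4),Q.max(0).round(4))
# deck of solids
for nm,y0,y1,c in [('sol',-.1,.05,0),('liq',.06,.3,0)]:
    m=(P[:,:,2]>.012)&(P[:,:,2]<.019)&(P[:,:,1]>y0)&(P[:,:,1]<y1)&(P[:,:,0]>.53)&(P[:,:,0]<.72)
    q=P[m];print(nm,len(q),cv2.minAreaRect((q[:,:2]*1000).astype(np.float32)))
t=V('s2');d=V('w2')
w1=V('w1')
print('sol w1 pocket', w1.pl([(2*277,2*40)],.015), 'label',w1.pl([(2*286,2*11)],.015),'rests',w1.pl([(2*249,0),(2*237,2*69)],.016))
snap('side','d2');d=V('d2');C=d.cloud().reshape(-1,3);Q=C[(abs(C[:,0]-.404)<.06)&(abs(C[:,1]+.19)<.06)&(C[:,2]>.01)];print('vial',len(Q),Q.min(0),Q.max(0))
cv2.imwrite('pics/d2c.png',cv2.resize(d.im[240:360,220:380],(480,360))[:,:,::-1])
E
```

```text
pockets [[0.6511 0.2151 0.015 ]
 [0.6496 0.1199 0.015 ]]
label liq, sol [[6.503e-01 1.697e-01 1.500e-02]
 [6.587e-01 5.000e-04 1.500e-02]]
rests liq notch [[0.5798 0.2264 0.016 ]
 [0.5776 0.1096 0.016 ]] sol [[0.5979 0.0226 0.016 ]]
solid corners [[0.5645 0.0515 0.008 ]
 [0.698  0.0302 0.008 ]] liq [[0.5475 0.0724 0.008 ]
 [0.6846 0.0716 0.008 ]]
amber 1078 [0.4506 0.0022 0.0501] [0.4805 0.0337 0.1076]
wb 1290 [0.4448 0.0927 0.0201] [0.483  0.1306 0.0543]
sol 4022 ((644.364501953125, -7.019325256347656), (121.4891357421875, 134.68307495117188), 19.916364669799805)
liq 9512 ((620.2310180664062, 159.21444702148438), (172.24769592285156, 128.2715606689453), 89.21661376953125)
sol w1 pocket [[ 0.64791641 -0.05544807  0.015     ]] label [[6.59317169e-01 4.59131661e-04 1.50000000e-02]] rests [[ 0.5798814   0.01728326  0.016     ]
 [ 0.56822553 -0.1151529   0.016     ]]
vial 297 [ 0.3907365  -0.20476686  0.01003059] [ 0.41541405 -0.17830725  0.0535956 ]
```

View pics/d2c.png

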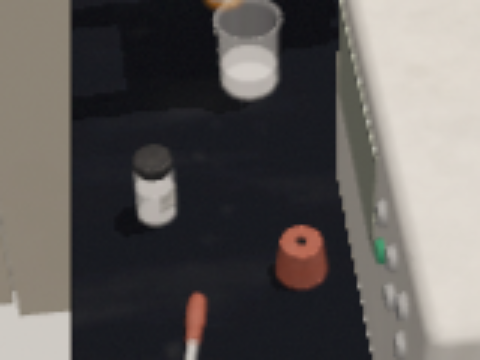

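The vial still stands at (0.403,-0.191). The trays are measured and consistent with the sizes given: liquids pockets at (0.651,0.215) and (0.650,0.120), yaw -1°; solids pocket at (0.649,-0.0565), yaw -9°. I'll go back for the vial with the jaws half open and give them time to close.

```bash
python3 -m handwheel '[[-35,-30,0,0,0,0],[-70,-65,0,0,0,0],[-105,-95,0,0,0,0],[-140,-130,0,0,0,0],[-175,-160,0,0,0,0],[-205,-190,0,0,0,0],[-226,-208,0,0,0,0],[-226,-208,0,0,0,0],[-226,-208,0,0,0,0]]' 110
python3 -m handwheel '[[0,0,50,0,0,0],[0,0,100,0,0,0],[0,0,150,0,0,0],[0,0,180,0,0,0],[0,0,180,0,0,0],[0,0,180,0,0,0]]'
python3 -m handwheel '[[0,0,0,0,0,0],[0,0,0,0,0,0],[0,0,0,0,0,0],[0,0,0,0,0,0],[0,0,0,0,0,0],[0,0,0,0,0,0],[0,0,0,0,0,0]]' 255
```

```text
t: 5.05
position: [0.4033, -0.1912, 0.1994]
eef_rot: [[0.003, 1.0, 0.001], [1.0, -0.003, -0.0], [-0.0, 0.001, -1.0]]
force: [0.0, -0.4, 0.2]
grip_width: 0.569
t: 5.65
position: [0.405, -0.1905, 0.0193]
eef_rot: [[-0.001, 1.0, 0.0], [1.0, 0.001, -0.0], [-0.0, 0.0, -1.0]]
force: [-0.2, 0.2, 0.5]
grip_width: 0.569
t: 6.35
position: [0.4047, -0.1912, 0.0197]
eef_rot: [[0.0, 1.0, 0.002], [1.0, -0.0, -0.001], [-0.001, 0.002, -1.0]]
force: [-1.1, 0.3, 5.7]
grip_width: 0.238
```

```bash
python3 -m handwheel '[[0,0,0,0,0,0],[0,0,0,0,0,0],[0,0,0,0,0,0],[0,0,-20,0,0,0],[0,0,-40,0,0,0]]'
python3 -m handwheel '[[0,0,-40,0,0,0],[0,0,-80,0,0,0],[0,0,-120,0,0,0],[20,10,-160,0,0,0],[50,30,-160,0,0,0],[85,50,-160,0,0,0],[120,75,-160,0,0,0],[155,95,-160,0,0,0],[190,115,-160,0,0,0],[230,140,-160,0,0,0]]'
python3 -m handwheel '[[35,20,0,0,0,0],[70,45,0,0,0,0],[105,65,0,0,0,0],[140,85,0,0,0,0],[165,100,0,0,0,0],[176,107,0,0,0,0],[176,107,0,0,0,0],[176,107,0,0,0,0]]'
```

```text
t: 6.85
position: [0.4033, -0.1905, 0.0589]
eef_rot: [[0.0, 1.0, -0.002], [1.0, -0.0, 0.001], [0.001, -0.002, -1.0]]
force: [0.5, -0.2, -0.5]
grip_width: 0.242
t: 7.85
position: [0.5441, 0.0403, 0.2187]
eef_rot: [[0.0, 1.0, -0.001], [1.0, -0.0, -0.001], [-0.001, -0.001, -1.0]]
force: [0.5, -1.5, 0.8]
grip_width: 0.239
t: 8.65
position: [0.6504, 0.214, 0.2186]
eef_rot: [[0.0, 1.0, -0.001], [1.0, -0.0, -0.001], [-0.001, -0.001, -1.0]]
force: [-0.5, 0.6, 0.8]
grip_width: 0.239
```

```bash
python3 - <<'E'
from h import *
for f in('w2','s0'):
    Q=V(f).cloud().reshape(-1,3)
    for y0 in np.arange(-.1,.34,.04):
        q=Q[(Q[:,0]>.70)&(Q[:,0]<.9)&(Q[:,1]>y0)&(Q[:,1]<y0+.04)&(Q[:,2]>.06)&(Q[:,2]<.3)]
        if len(q): print(f,round(y0,2),len(q),'xmin',q[:,0].min().round(3),'zmax',q[:,2].max().round(3))
E
```

```text
w2 -0.1 418 xmin 0.832 zmax 0.116
w2 -0.06 1150 xmin 0.832 zmax 0.119
w2 -0.02 3109 xmin 0.749 zmax 0.167
w2 0.02 4786 xmin 0.751 zmax 0.167
w2 0.06 4522 xmin 0.749 zmax 0.166
w2 0.1 4461 xmin 0.772 zmax 0.156
w2 0.14 7507 xmin 0.758 zmax 0.147
w2 0.18 4431 xmin 0.763 zmax 0.137
w2 0.22 806 xmin 0.745 zmax 0.101
s0 -0.1 1109 xmin 0.829 zmax 0.3
s0 -0.06 1090 xmin 0.745 zmax 0.3
s0 -0.02 1064 xmin 0.743 zmax 0.3
s0 0.02 1026 xmin 0.744 zmax 0.3
s0 0.06 948 xmin 0.742 zmax 0.3
s0 0.1 906 xmin 0.77 zmax 0.3
s0 0.14 1079 xmin 0.756 zmax 0.3
s0 0.18 848 xmin 0.762 zmax 0.299
s0 0.22 1746 xmin 0.727 zmax 0.3
s0 0.26 912 xmin 0.726 zmax 0.3
s0 0.3 605 xmin 0.745 zmax 0.3
s0 0.34 898 xmin 0.74 zmax 0.3
```

```bash
python3 - <<'E'
from h import *
for f in('w2','s0','d0','d2'):
    Q=V(f).cloud().reshape(-1,3)
    for z0 in(.03,.06,.09,.12,.16,.2,.24):
        q=Q[(Q[:,0]>.70)&(Q[:,0]<.78)&(Q[:,1]>.2)&(Q[:,1]<.38)&(Q[:,2]>z0)&(Q[:,2]<z0+.04)]
        if len(q):
            i=q[:,0].argmin();j=q[:,1].argmin();print(f,z0,len(q),'xmin',q[i].round(3),'ymin',q[j].round(3))
E
```

```text
w2 0.03 947 xmin [0.736 0.239 0.032] ymin [0.774 0.219 0.067]
w2 0.06 581 xmin [0.745 0.229 0.063] ymin [0.774 0.219 0.067]
w2 0.09 38 xmin [0.764 0.22  0.09 ] ymin [0.773 0.219 0.095]
s0 0.03 389 xmin [0.726 0.259 0.034] ymin [0.769 0.218 0.05 ]
s0 0.06 428 xmin [0.726 0.263 0.1  ] ymin [0.77  0.215 0.081]
s0 0.09 527 xmin [0.726 0.263 0.1  ] ymin [0.764 0.217 0.091]
s0 0.12 547 xmin [0.727 0.273 0.122] ymin [0.771 0.218 0.126]
s0 0.16 238 xmin [0.745 0.26  0.164] ymin [0.769 0.236 0.182]
s0 0.2 164 xmin [0.745 0.261 0.207] ymin [0.763 0.238 0.21 ]
s0 0.24 23 xmin [0.744 0.38  0.255] ymin [0.775 0.355 0.268]
d0 0.03 362 xmin [0.727 0.262 0.067] ymin [0.77  0.215 0.041]
d0 0.06 405 xmin [0.726 0.261 0.07 ] ymin [0.773 0.217 0.095]
d0 0.09 490 xmin [0.727 0.263 0.103] ymin [0.773 0.217 0.095]
d0 0.12 535 xmin [0.728 0.262 0.121] ymin [0.778 0.219 0.121]
d0 0.16 275 xmin [0.744 0.261 0.161] ymin [0.768 0.237 0.161]
d0 0.2 172 xmin [0.747 0.259 0.207] ymin [0.769 0.238 0.205]
d0 0.24 28 xmin [0.749 0.374 0.273] ymin [0.775 0.358 0.275]
d2 0.03 375 xmin [0.727 0.263 0.036] ymin [0.772 0.216 0.055]
d2 0.06 407 xmin [0.727 0.268 0.087] ymin [0.765 0.217 0.098]
d2 0.09 487 xmin [0.727 0.264 0.106] ymin [0.771 0.216 0.115]
d2 0.12 527 xmin [0.728 0.262 0.121] ymin [0.772 0.218 0.13 ]
d2 0.16 211 xmin [0.746 0.267 0.161] ymin [0.773 0.236 0.19 ]
d2 0.2 37 xmin [0.767 0.242 0.206] ymin [0.777 0.239 0.204]
d2 0.24 27 xmin [0.748 0.379 0.266] ymin [0.775 0.357 0.276]
```

A tall bottle stands at about (0.774,0.263), r 47 mm, and the gripper body would reach it with the jaws along x. I'll turn a quarter so the jaws lie along y, then lower.

```bash
python3 -m handwheel '[[0,0,0,0,0,-0.14],[0,0,0,0,0,-0.28],[0,0,0,0,0,-0.42],[0,0,0,0,0,-0.56],[0,0,0,0,0,-0.70],[0,0,0,0,0,-0.84],[0,0,0,0,0,-0.98],[0,0,0,0,0,-1.12],[0,0,0,0,0,-1.26],[0,0,0,0,0,-1.40]]'
python3 -m handwheel '[[0,0,0,0,0,-0.14],[0,0,0,0,0,-0.171],[0,0,0,0,0,-0.171],[0,0,50,0,0,-0.171],[0,0,100,0,0,-0.171],[0,0,150,0,0,-0.171],[0,0,150,0,0,-0.171],[0,0,150,0,0,-0.171]]'
```

```text
t: 9.65
position: [0.6504, 0.213, 0.2196]
eef_rot: [[-0.986, 0.166, 0.0], [0.166, 0.986, -0.001], [-0.0, -0.001, -1.0]]
force: [0.8, 0.5, -0.2]
grip_width: 0.238
t: 10.45
position: [0.6512, 0.2145, 0.0697]
eef_rot: [[-1.0, 0.001, -0.0], [0.001, 1.0, -0.0], [0.0, -0.0, -1.0]]
force: [0.4, 0.1, -0.0]
grip_width: 0.241
```

```bash
python3 -m handwheel '[[0,0,20,0,0,0],[0,0,35,0,0,0],[0,0,45,0,0,0],[0,0,45,0,0,0],[0,0,45,0,0,0]]'
python3 -m handwheel '[[0,0,0,0,0,0],[0,0,0,0,0,0],[0,0,0,0,0,0],[0,0,0,0,0,0]]' 130
python3 -m handwheel '[[0,0,-30,0,0,0],[0,0,-70,0,0,0],[0,0,-110,0,0,0],[0,0,-150,0,0,0],[45,-20,-180,0,0,0],[90,-60,-180,0,0,0],[120,-100,-180,0,0,0],[120,-100,-180,0,0,0]]' 
python3 - <<'E'
from h import *
snap('wrist','w3');snap('side','d3');o=r.get_obs();print(o['t'],o['position'],o['grip_width'])
w=V('w3');d=V('d3')
cv2.imwrite('pics/m3.png',np.hstack([cv2.resize(w.im,(400,300)),cv2.resize(d.im[140:260,240:400],(400,300))])[:,:,::-1])
for f in('w3','d3'):
    Q=V(f).cloud().reshape(-1,3);q=Q[(abs(Q[:,0]-.651)<.03)&(abs(Q[:,1]-.215)<.03)&(Q[:,2]>.03)&(Q[:,2]<.07)];print(f,len(q),q.min(0) if len(q) else 0,q.max(0) if len(q) else 0)
    q=Q[(abs(Q[:,0]-.464)<.04)&(abs(Q[:,1]-.015)<.04)&(Q[:,2]>.03)&(Q[:,2]<.12)];print(f,len(q),q.min(0) if len(q) else 0,q.max(0) if len(q) else 0)
E
```

```text
t: 10.95
position: [0.6516, 0.2153, 0.0247]
eef_rot: [[-1.0, -0.0, 0.001], [-0.0, 1.0, 0.0], [-0.001, 0.0, -1.0]]
force: [-1.1, -0.4, -0.8]
grip_width: 0.241
t: 11.35
position: [0.6511, 0.2152, 0.024]
eef_rot: [[-1.0, -0.0, 0.0], [-0.0, 1.0, -0.0], [-0.0, -0.0, -1.0]]
force: [-0.5, -0.9, -0.4]
grip_width: 0.489
t: 12.15
position: [0.5277, 0.1126, 0.2047]
eef_rot: [[-1.0, 0.001, -0.001], [0.001, 1.0, -0.001], [0.001, -0.001, -1.0]]
force: [0.2, -0.2, 0.4]
grip_width: 0.489
12.25 [0.52992521 0.11380712 0.20471182] 0.49609647780312555
w3 0 0 0
w3 1147 [0.44665809 0.00719618 0.03040012] [0.47950571 0.03382158 0.10799225]
d3 118 [0.63719201 0.20149203 0.03007407] [0.6613298  0.22873744 0.05974787]
d3 366 [ 0.44597009 -0.00053425  0.03029719] [0.47905638 0.02577517 0.10974177]
```

View pics/m3.png

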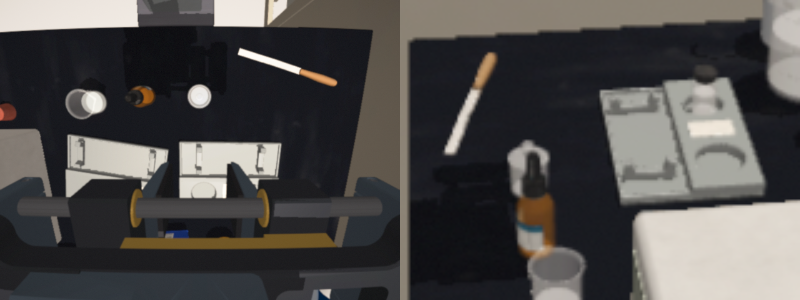

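The right half shows the vial upright in the small pocket (705,95). The amber bottle is at (0.463,0.017).

```bash
python3 -m handwheel '[[20,-30,0,0,0,0],[40,-60,0,0,0,0],[60,-90,0,0,0,0],[67,-97,0,0,0,0],[67,-97,0,0,0,0],[67,-97,50,0,0,0],[67,-97,100,0,0,0],[67,-97,140,0,0,0],[67,-97,163,0,0,0],[67,-97,163,0,0,0]]' 95
python3 -m handwheel '[[0,0,0,0,0,0],[0,0,0,0,0,0],[0,0,0,0,0,0],[0,0,0,0,0,0],[0,0,0,0,0,0],[0,0,0,0,0,0],[0,0,0,0,0,0],[0,0,0,0,0,0]]' 255
python3 -m handwheel '[[0,0,0,0,0,0],[0,0,0,0,0,0],[0,0,-30,0,0,0],[0,0,-70,0,0,0],[0,0,-110,0,0,0],[0,0,-150,0,0,0],[0,0,-150,0,0,0]]'
```

```text
t: 13.25
position: [0.4629, 0.0194, 0.0377]
eef_rot: [[-1.0, -0.001, -0.007], [-0.001, 1.0, 0.0], [0.007, 0.0, -1.0]]
force: [-1.4, 0.3, -0.2]
grip_width: 0.631
t: 14.05
position: [0.4654, 0.0181, 0.0421]
eef_rot: [[-1.0, 0.0, 0.003], [0.0, 1.0, 0.0], [-0.003, 0.0, -1.0]]
force: [0.3, -0.5, 6.1]
grip_width: 0.342
t: 14.75
position: [0.4675, 0.0181, 0.1963]
eef_rot: [[-1.0, -0.0, 0.012], [-0.0, 1.0, 0.0], [-0.012, 0.0, -1.0]]
force: [0.6, 0.0, 0.0]
grip_width: 0.344
```

```bash
python3 -m handwheel '[[-40,20,0,0,0,0],[-80,40,0,0,0,0],[-120,65,0,0,0,0],[-160,90,0,0,0,0],[-186,102,0,0,0,0],[-186,102,0,0,0,0],[-186,102,50,0,0,0],[-186,102,90,0,0,0],[-186,102,90,0,0,0],[-186,102,90,0,0,0]]'
python3 -c "
from h import *
o=r.get_obs();print(o['t'],o['position'],o['grip_width'])"
```

```text
t: 15.75
position: [0.6494, 0.1197, 0.1009]
eef_rot: [[-1.0, 0.0, -0.002], [0.0, 1.0, -0.0], [0.002, -0.0, -1.0]]
force: [0.5, 0.2, 0.9]
grip_width: 0.341
15.75 [0.64936544 0.11970665 0.10087358] 0.3408601962293964
```

```bash
python3 -m handwheel '[[0,0,25,0,0,0],[0,0,45,0,0,0],[0,0,53,0,0,0],[0,0,53,0,0,0],[0,0,53,0,0,0]]'
python3 -m handwheel '[[0,0,0,0,0,0],[0,0,0,0,0,0],[0,0,0,0,0,0],[0,0,0,0,0,0]]' 115
python3 -m handwheel '[[0,0,-30,0,0,0],[0,0,-70,0,0,0],[0,0,-110,0,0,0],[0,0,-150,0,0,0],[0,0,-180,0,0,0],[45,0,-180,0,0,0.14],[90,0,-180,0,0,0.28],[130,-20,-180,0,0,0.42],[170,-60,-180,0,0,0.56],[200,-100,-180,0,0,0.70]]' 
python3 - <<'E'
from h import *
snap('scene','s4');snap('side','d4');o=r.get_obs();print(o['t'],o['position'])
for f in('d4','s4'):
    Q=V(f).cloud().reshape(-1,3);q=Q[(abs(Q[:,0]-.65)<.04)&(abs(Q[:,1]-.12)<.04)&(Q[:,2]>.03)&(Q[:,2]<.14)];print(f,len(q),q.min(0) if len(q) else 0,q.max(0) if len(q) else 0)
d=V('d4');cv2.imwrite('pics/m4.png',np.hstack([cv2.resize(d.im[140:260,300:460],(400,300)),cv2.resize(d.im[310:430,240:400],(400,300))])[:,:,::-1])
hsv=cv2.cvtColor(d.im,cv2.COLOR_RGB2HSV);C=d.cloud()
m=(d.d>0)&(C[:,:,2]>.002)&(C[:,:,2]<.03)&(abs(C[:,:,0]-.41)<.05)&(C[:,:,1]>-.44)&(C[:,:,1]<-.25)&(hsv[:,:,2]>70)
v,u=np.nonzero(m);X=d.pl(np.c_[u,v],.006);p=X[:,:2];c=p.mean(0);_,_,vt=np.linalg.svd(p-c);ax=vt[0]*np.sign(vt[0][1]);s=(p-c)@ax
print(len(p),'ends',c+ax*s.min(),c+ax*s.max(),'len',np.ptp(s),'ax',ax)
E
```

```text
t: 16.25
position: [0.6514, 0.1203, 0.05]
eef_rot: [[-1.0, -0.0, 0.003], [-0.0, 1.0, 0.0], [-0.003, 0.0, -1.0]]
force: [-0.8, 0.1, -0.8]
grip_width: 0.342
t: 16.65
position: [0.6503, 0.1202, 0.0482]
eef_rot: [[-1.0, -0.0, 0.001], [-0.0, 1.0, 0.0], [-0.001, 0.0, -1.0]]
force: [0.5, -0.1, 0.5]
grip_width: 0.55
t: 17.65
position: [0.452, 0.025, 0.228]
eef_rot: [[-0.763, 0.646, 0.0], [0.646, 0.763, -0.0], [-0.0, -0.0, -1.0]]
force: [0.7, -1.7, 0.1]
grip_width: 0.551
17.75 [0.45008295 0.02230901 0.22836399]
d4 346 [0.63118727 0.10019682 0.03008867] [0.66450419 0.13008012 0.11436903]
s4 246 [0.63067073 0.10052444 0.03011009] [0.66326574 0.13250426 0.11313413]
275 ends [ 0.40021435 -0.41531857] [ 0.42533384 -0.26296204] len 0.15441340548025886 ax [0.16267686 0.9866794 ]
```

View pics/m4.png

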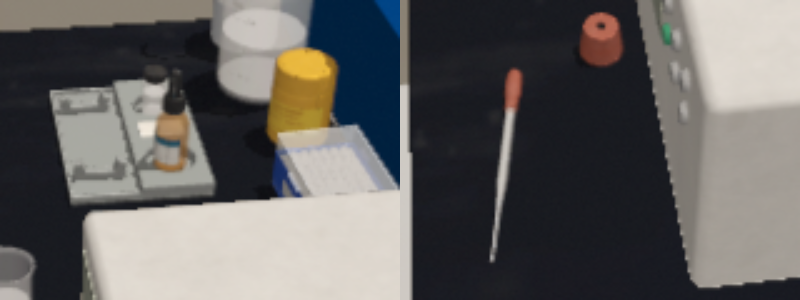

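The amber bottle stands in the large pocket next to the vial, with its top at 112 mm. The dropper's centre is (0.413,-0.339) with its axis -9.4° from y, and the measured length of 154 mm agrees with 150.

```bash
python3 -m handwheel '[[-25,-37,5,0,0,0.14],[-50,-73,10,0,0,0.28],[-75,-110,15,0,0,0.42],[-100,-147,20,0,0,0.56],[-125,-184,25,0,0,0.70],[-150,-220,28,0,0,0.84],[-175,-256,28,0,0,0.98],[-193,-282,28,0,0,1.035],[-193,-282,28,0,0,1.035],[-193,-282,28,0,0,1.035]]' 150
python3 - <<'E'
from h import *
snap('wrist','w5');o=r.get_obs();R=np.array(o['eef_rot']);p=np.array(o['position']);print(o['t'],p,R[:,0].round(3),o['grip_width'],o['joints'])
w=V('w5')
Q=V('d4').cloud().reshape(-1,3);q=Q[(Q[:,0]>.47)&(Q[:,0]<.56)&(Q[:,1]>-.42)&(Q[:,1]<-.22)&(Q[:,2]>.07)&(Q[:,2]<.2)];print('box x',np.percentile(q[:,0],[0,1,5,50]),q[q[:,0].argmin()])
hsv=cv2.cvtColor(w.im,cv2.COLOR_RGB2HSV);m=((hsv[:,:,0]<10)|(hsv[:,:,0]>170))&(hsv[:,:,1]>110)&(hsv[:,:,2]>70)
n,l,st,ce=cv2.connectedComponentsWithStats(m.astype(np.uint8))
for i in range(1,n):
    if st[i,4]>60: print(st[i],w.pl([ce[i]],.006)[0].round(4), (R.T@(w.pl([ce[i]],.006)[0]-p)*1000).round(1))
cv2.imwrite('pics/m5.png',w.im[::-1][::-1][:,:,::-1])
E
```

```text
t: 18.75
position: [0.4204, -0.3148, 0.1995]
eef_rot: [[0.163, 0.987, -0.0], [0.987, -0.163, 0.001], [0.001, -0.0, -1.0]]
force: [0.9, 0.7, 0.1]
grip_width: 0.414
18.8 [ 0.42039763 -0.31407462  0.19966084] [0.162 0.987 0.001] 0.4120504251514578 [-3.80457950e+01  1.33725307e+01  9.49232471e+01  4.13455616e-02
  7.17437402e+01 -2.87149261e+01]
box x [0.51360248 0.51469895 0.5169269  0.52890259] [ 0.51360248 -0.35453462  0.13248545]
[360 126  30  29 643] [ 0.4906 -0.249   0.006 ] [ 75.5  58.8 193.7]
[312 168  11  31 299] [ 0.4223 -0.284   0.006 ] [ 29.8  -3.  193.7]
```

View pics/m5.png

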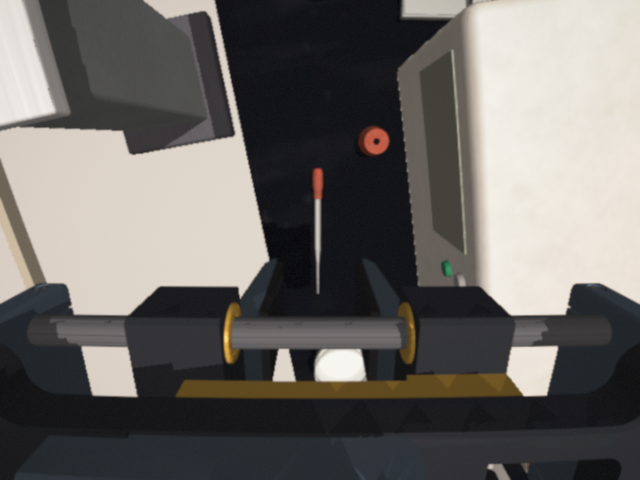

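The close view shows the teat (317,184) and stem straight ahead between the fingers. The stopper and the box's knobs (box face x≥0.514) clear the gripper. I'll descend slowly.

```bash
python3 -m handwheel '[[-1,0,45,0,0,0],[-1,0,90,0,0,0],[-1,0,130,0,0,0],[-1,0,160,0,0,0],[-1,0,180,0,0,0],[-1,0,190,0,0,0],[-1,0,195,0,0,0],[-1,0,197.5,0,0,0],[-1,0,197.5,0,0,0],[-1,0,197.5,0,0,0]]'
python3 -m handwheel '[[0,0,0,0,0,0],[0,0,0,0,0,0],[0,0,0,0,0,0],[0,0,0,0,0,0],[0,0,0,0,0,0],[0,0,0,0,0,0],[0,0,0,0,0,0],[0,0,0,0,0,0]]' 255
python3 -m handwheel '[[0,0,0,0,0,0],[0,0,0,0,0,0],[0,0,-10,0,0,0],[0,0,-30,0,0,0],[0,0,-60,0,0,0],[0,0,-60,0,0,0]]'
```

```text
t: 19.8
position: [0.4206, -0.3162, 0.0033]
eef_rot: [[0.163, 0.987, 0.002], [0.987, -0.163, -0.001], [-0.001, 0.002, -1.0]]
force: [0.2, -0.5, -0.3]
grip_width: 0.413
t: 20.6
position: [0.4199, -0.3157, 0.0023]
eef_rot: [[0.163, 0.987, -0.0], [0.987, -0.163, -0.0], [-0.0, -0.0, -1.0]]
force: [0.8, 0.8, -0.4]
grip_width: 0.01
t: 21.2
position: [0.4225, -0.3178, 0.0666]
eef_rot: [[0.163, 0.987, 0.007], [0.987, -0.163, -0.005], [-0.004, 0.008, -1.0]]
force: [1.2, -0.6, 1.0]
grip_width: 0.001
```

```bash
python3 - <<'E'
from h import *
snap('side','d6');snap('wrist','w6');d=V('d6');w=V('w6')
o=r.get_obs();print(o['grip_width'],o['position'],o['force'])
cv2.imwrite('pics/m6.png',np.hstack([cv2.resize(w.im[100:400,170:470],(400,400)),cv2.resize(d.im[260:440,220:400],(400,400))])[:,:,::-1])
E
```

```text
0.0031630308002253706 [ 0.42026409 -0.3160358   0.06334815] [-0.65868019  0.57170268  0.16914571]
```

View pics/m6.png

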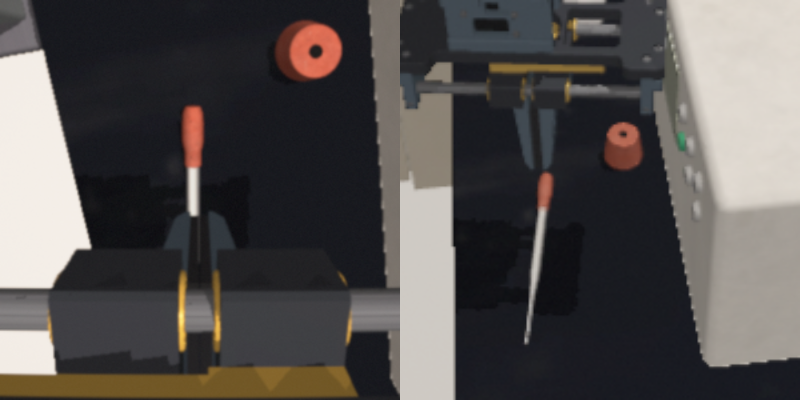

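The side view shows the dropper still on the bench and the shut fingers empty above it. I'll check whether it shifted.

```bash
python3 - <<'E'
from h import *
for f in('d4','d6'):
    d=V(f);hsv=cv2.cvtColor(d.im,cv2.COLOR_RGB2HSV);C=d.cloud()
    m=(d.d>0)&(C[:,:,2]>.002)&(C[:,:,2]<.03)&(abs(C[:,:,0]-.41)<.05)&(C[:,:,1]>-.44)&(C[:,:,1]<-.25)&(hsv[:,:,2]>70)
    v,u=np.nonzero(m);p=d.pl(np.c_[u,v],.006)[:,:2]
    for y0 in(-.40,-.37,-.34,-.32,-.30,-.28):
        q=p[abs(p[:,1]-y0)<.008];h=C[m][abs(p[:,1]-y0)<.008];print(f,y0,len(q),q[:,0].mean().round(4),q[:,0].min().round(4),q[:,0].max().round(4),'ztop',h[:,2].max().round(4))
for f in('w5','w6'):
    w=V(f);hsv=cv2.cvtColor(w.im,cv2.COLOR_RGB2HSV);m=((hsv[:,:,0]<10)|(hsv[:,:,0]>170))&(hsv[:,:,1]>110)&(hsv[:,:,2]>70)
    n,l,st,ce=cv2.connectedComponentsWithStats(m.astype(np.uint8))
    for i in range(1,n):
        if st[i,4]>100 : print(f,st[i],w.pl([ce[i]],.008)[0].round(4))
E
```

```text
d4 -0.4 15 0.4029 0.4006 0.4045 ztop 0.009
d4 -0.37 27 0.4078 0.4053 0.411 ztop 0.0106
d4 -0.34 31 0.4127 0.4086 0.4161 ztop 0.0108
d4 -0.32 30 0.4158 0.4114 0.4191 ztop 0.0117
d4 -0.3 32 0.4196 0.4161 0.4239 ztop 0.0121
d4 -0.28 47 0.4227 0.4173 0.4288 ztop 0.0151
d6 -0.4 13 0.4029 0.4006 0.4045 ztop 0.0079
d6 -0.37 25 0.4076 0.4053 0.411 ztop 0.0093
d6 -0.34 31 0.4124 0.4086 0.4161 ztop 0.0109
d6 -0.32 31 0.4158 0.4114 0.4191 ztop 0.0121
d6 -0.3 32 0.4199 0.4161 0.4257 ztop 0.0123
d6 -0.28 46 0.4227 0.4173 0.4288 ztop 0.0136
w5 [360 126  30  29 643] [ 0.4903 -0.2489  0.008 ]
w5 [312 168  11  31 299] [ 0.4223 -0.2838  0.008 ]
w6 [ 377  115   50   45 1746] [ 0.49   -0.2493  0.008 ]
w6 [306 179  17  46 697] [ 0.4225 -0.2838  0.008 ]
```

```bash
python3 - <<'E'
from h import *
d=V('d6');C=d.cloud()
m=(d.d>0)&(abs(C[:,:,0]-.42)<.05)&(abs(C[:,:,1]+.316)<.05)&(C[:,:,2]>.03)&(C[:,:,2]<.15)
q=C[m]
for z0 in np.arange(.04,.14,.008):
    k=q[(q[:,2]>=z0)&(q[:,2]<z0+.008)]
    if len(k):
        xs=np.sort(k[:,0]); g=np.diff(xs); i=g.argmax() if len(g) else 0
        print(round(z0,3),len(k),'x',xs[0].round(4),xs[-1].round(4),'gap',xs[i].round(4),xs[min(i+1,len(xs)-1)].round(4),'y',k[:,1].min().round(3),k[:,1].max().round(3))
uv=d.proj([[.4203,-.316,.0633]])[0];print(uv)
u,v=int(uv[0]),int(uv[1])
cv2.imwrite('pics/m7.png',cv2.resize(d.im[v-60:v+30,u-45:u+45],(600,600),interpolation=cv2.INTER_CUBIC)[:,:,::-1])
E
```

```text
0.088 10 x 0.4125 0.4234 gap 0.4157 0.4189 y -0.335 -0.33
0.096 36 x 0.4096 0.4319 gap 0.4291 0.4319 y -0.336 -0.31
0.104 51 x 0.4086 0.432 gap 0.4293 0.432 y -0.337 -0.309
0.112 51 x 0.4076 0.4321 gap 0.4294 0.432 y -0.336 -0.313
0.12 56 x 0.4067 0.4322 gap 0.4295 0.4321 y -0.336 -0.318
0.128 55 x 0.4068 0.4323 gap 0.4299 0.4323 y -0.336 -0.32
0.136 70 x 0.4057 0.4324 gap 0.4303 0.4324 y -0.336 -0.322
[283.21498541 339.21905241]
```

View pics/m7.png

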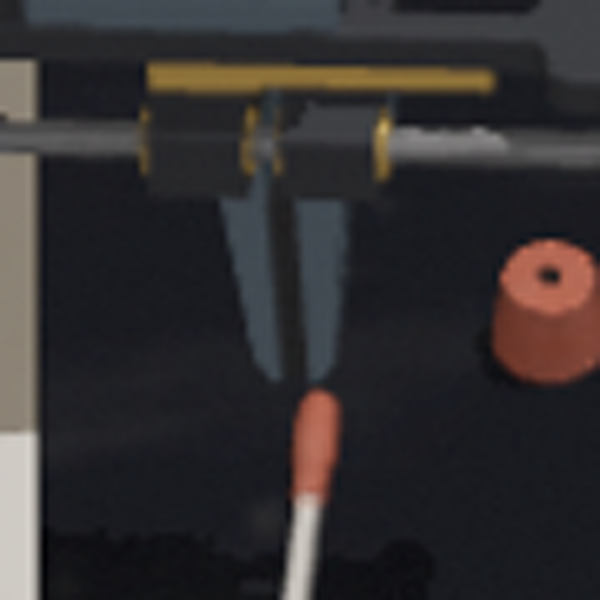

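```bash
python3 - <<'E'
from h import *
for f,p in (('d4',(.450,.0223,.2284)),('s4',(.450,.0223,.2284)),('d2',(.611,.0345,.1986)),('s2',(.611,.0345,.1986)),('d3',(.53,.1138,.2047)),('d6',(.4203,-.316,.0633)),('s1',(.405,-.1939,.2009))):
    d=V(f);C=d.cloud();q=C[(d.d>0)&(np.hypot(C[:,:,0]-p[0],C[:,:,1]-p[1])<.06)&(C[:,:,2]>p[2]-.03)&(C[:,:,2]<p[2]+.08)]
    print(f,len(q),'tip z rel TCP (1,3,10%)',(np.percentile(q[:,2],[0,1,3,10])-p[2]).round(4) if len(q) else '')
E
```

```text
d4 834 tip z rel TCP (1,3,10%) [0.0256 0.0271 0.0285 0.0333]
s4 172 tip z rel TCP (1,3,10%) [0.024  0.0261 0.0281 0.0312]
d2 323 tip z rel TCP (1,3,10%) [0.025  0.0272 0.0298 0.0349]
s2 258 tip z rel TCP (1,3,10%) [0.0258 0.0262 0.0302 0.0338]
d3 424 tip z rel TCP (1,3,10%) [0.0262 0.0275 0.0289 0.0333]
d6 322 tip z rel TCP (1,3,10%) [0.0298 0.0312 0.0328 0.0382]
s1 305 tip z rel TCP (1,3,10%) [0.0248 0.0265 0.028  0.0321]
```

In every view the visible fingertips sit about 25 mm above the reported TCP, so the fingers are really shorter than stated. That explains the miss, and the dropper has not moved. I'll go lower in steps and watch the force.

```bash
python3 -m handwheel '[[-5,-3,0,0,0,0],[-5,-3,0,0,0,0],[-5,-3,0,0,0,0],[-5,-3,30,0,0,0],[-5,-3,50,0,0,0],[-5,-3,65,0,0,0],[-5,-3,73,0,0,0],[-5,-3,77,0,0,0],[-5,-3,77,0,0,0]]' 150
python3 -m handwheel '[[0,0,2,0,0,0],[0,0,4,0,0,0],[0,0,4,0,0,0],[0,0,4,0,0,0]]'
python3 - <<'E'
from h import *
p=r.get_obs()['position'];snap('side','d7');d=V('d7');C=d.cloud();q=C[(d.d>0)&(np.hypot(C[:,:,0]-p[0],C[:,:,1]-p[1])<.06)&(C[:,:,2]>.016)&(C[:,:,2]<.08)]
print(p,r.get_obs()['force'],np.percentile(q[:,2],[0,1,3,10]))
E
```

```text
t: 22.2
position: [0.4161, -0.3202, -0.0149]
eef_rot: [[0.163, 0.987, -0.0], [0.987, -0.163, 0.0], [0.0, -0.0, -1.0]]
force: [0.2, 0.7, 0.3]
grip_width: 0.409
t: 22.6
position: [0.4163, -0.3203, -0.0184]
eef_rot: [[0.163, 0.987, 0.0], [0.987, -0.163, -0.0], [-0.0, 0.0, -1.0]]
force: [0.2, 0.3, 0.2]
grip_width: 0.411
[ 0.41626933 -0.32029749 -0.01835864] [0.75917069 0.55730816 0.00325126] [0.01612184 0.01675011 0.01796909 0.02247828]
```

```bash
python3 -m handwheel '[[0,0,2,0,0,0],[0,0,4,0,0,0],[0,0,4,0,0,0],[0,0,4,0,0,0]]'
python3 -m handwheel '[[0,0,0,0,0,0],[0,0,0,0,0,0],[0,0,0,0,0,0],[0,0,0,0,0,0],[0,0,0,0,0,0],[0,0,0,0,0,0],[0,0,0,0,0,0],[0,0,0,0,0,0]]' 255
python3 -m handwheel '[[0,0,0,0,0,0],[0,0,0,0,0,0],[0,0,-10,0,0,0],[0,0,-30,0,0,0],[0,0,-60,0,0,0],[0,0,-100,0,0,0],[0,0,-100,0,0,0]]'
```

```text
t: 23.05
position: [0.4161, -0.3201, -0.0227]
eef_rot: [[0.163, 0.987, -0.0], [0.987, -0.163, 0.0], [0.0, -0.0, -1.0]]
force: [0.6, -1.3, -0.3]
grip_width: 0.413
t: 23.85
position: [0.4162, -0.3202, -0.0226]
eef_rot: [[0.163, 0.987, 0.0], [0.987, -0.163, -0.0], [-0.0, 0.0, -1.0]]
force: [0.2, -0.5, 1.0]
grip_width: 0.072
t: 24.55
position: [0.4194, -0.3227, 0.083]
eef_rot: [[0.163, 0.987, 0.009], [0.987, -0.163, -0.007], [-0.006, 0.01, -1.0]]
force: [1.0, -0.7, -0.7]
grip_width: 0.069
```

The dropper is held (0.07). I'll carry it over to the liquids rests.

```bash
python3 -m handwheel '[[0,0,-40,0,0,0],[0,0,-80,0,0,0],[20,0,-120,0,0,0],[60,0,-140,0,0,-0.03],[105,10,-140,0,0,-0.06],[150,20,-140,0,0,-0.09],[195,25,-140,0,0,-0.12],[240,32,-140,0,0,-0.147],[285,40,-140,0,0,-0.147],[300,45,-140,0,0,-0.147]]'
python3 - <<'E'
from h import *
o=r.get_obs();R=np.array(o['eef_rot']);p=np.array(o['position']);T=np.array([.5795,.1885,.10]);print(o['t'],p,o['grip_width'],(R.T@(T-p)*1000).round(1),np.degrees(np.arctan2(R[1,0],R[0,0])))
E
```

```text
t: 25.55
position: [0.5099, -0.028, 0.2172]
eef_rot: [[0.013, 1.0, -0.0], [1.0, -0.013, 0.001], [0.001, -0.0, -1.0]]
force: [-1.1, -0.4, -0.1]
grip_width: 0.074
25.55 [ 0.50991251 -0.02798196  0.21722671] 0.07355134786307387 [217.2  66.7 117.5] 89.23952182119764
```

```bash
python3 -m handwheel '[[40,12,0,0,0,0],[80,25,0,0,0,0],[120,37,0,0,0,0],[160,50,0,0,0,0],[195,60,0,0,0,0],[215,66,0,0,0,0],[215,66,30,0,0,0],[215,66,70,0,0,0],[215,66,110,0,0,0],[215,66,110,0,0,0]]'
python3 -m handwheel '[[0,0,0,0,0,0],[0,0,0,0,0,0]]'
python3 - <<'E'
from h import *
snap('side','d8');snap('wrist','w8');o=r.get_obs();print(o['t'],o['position'],o['grip_width'])
d=V('d8');w=V('w8')
cv2.imwrite('pics/m8.png',np.hstack([cv2.resize(d.im[130:250,280:440],(400,300)),cv2.resize(w.im,(400,300))])[:,:,::-1])
hs=cv2.cvtColor(d.im,cv2.COLOR_RGB2HSV);m=((hs[:,:,0]<9)|(hs[:,:,0]>170))&(hs[:,:,1]>110)&(hs[:,:,2]>60);C=d.cloud()
m[300:]=0;n,l,st,ce=cv2.connectedComponentsWithStats(m.astype(np.uint8))
for i in range(1,n):
    if st[i,4]>15: q=C[(l==i)&(d.d>0)];print(st[i],q.min(0).round(4),q.max(0).round(4))
E
```

```text
t: 26.55
position: [0.5748, 0.18, 0.1018]
eef_rot: [[0.018, 1.0, -0.012], [1.0, -0.018, -0.004], [-0.005, -0.012, -1.0]]
force: [-1.0, -0.3, -0.5]
grip_width: 0.072
t: 26.75
position: [0.581, 0.1823, 0.1099]
eef_rot: [[0.018, 1.0, 0.004], [1.0, -0.018, 0.001], [0.001, 0.004, -1.0]]
force: [-0.2, -0.2, -0.3]
grip_width: 0.074
26.85 [0.58079402 0.18245369 0.1098923 ] 0.069833482030231
```

View pics/m8.png

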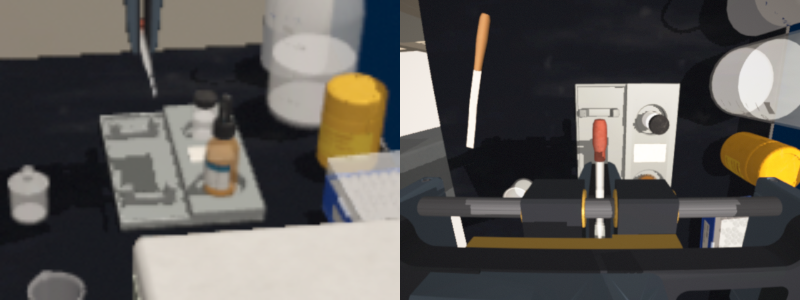

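```bash
python3 - <<'E'
from h import *
w=V('w8');hs=cv2.cvtColor(w.im,cv2.COLOR_RGB2HSV);m=((hs[:,:,0]<9)|(hs[:,:,0]>170))&(hs[:,:,1]>110)&(hs[:,:,2]>60)
n,l,st,ce=cv2.connectedComponentsWithStats(m.astype(np.uint8));C=w.cloud()
for i in range(1,n):
    if st[i,4]>80:
        x,y,a,b,_=st[i];q=C[l==i];print(st[i],'centre',w.pl([ce[i]],.1385)[0].round(4),'top/bot',w.pl([(ce[i][0],y),(ce[i][0],y+b)],.1385).round(4),'z',np.median(q[:,2]))
o=r.get_obs();print(o['position'])
# rests in w8
print(w.pl([(2*(599-400)*.8,112*1.6)],.018))
E
```

```text
[ 308  191   23   67 1321] centre [0.5807 0.2189 0.1385] top/bot [[0.581  0.2348 0.1385]
 [0.5804 0.2007 0.1385]] z 0.14387922621748941
[0.58079402 0.18245369 0.1098923 ]
[[0.58059648 0.22767809 0.018     ]]
```

```bash
python3 -m handwheel '[[9,0,0,0,0,0],[9,0,25,0,0,0],[9,0,60,0,0,0],[9,0,85,0,0,0],[9,0,100,0,0,0],[9,0,110,0,0,0],[9,0,115,0,0,0],[9,0,118,0,0,0],[9,0,118,0,0,0],[9,0,118,0,0,0]]'
python3 -m handwheel '[[0,0,0,0,0,0],[0,0,0,0,0,0],[0,0,0,0,0,0],[0,0,0,0,0,0]]' 195
python3 -m handwheel '[[0,0,-20,0,0,0],[0,0,-50,0,0,0],[0,0,-90,0,0,0],[0,0,-140,0,0,0],[0,0,-190,0,0,0],[-30,-40,-210,0,0,0],[-60,-80,-210,0,0,0],[-80,-116,-210,0,0,0],[-80,-116,-210,0,0,0]]'
python3 - <<'E'
from h import *
snap('side','d9');snap('wrist','w9');snap('scene','s9');o=r.get_obs();print(o['t'],o['position'],o['grip_width'])
d=V('d9');w=V('w9')
cv2.imwrite('pics/m9.png',np.hstack([cv2.resize(d.im[130:250,280:440],(400,300)),cv2.resize(w.im,(400,300))])[:,:,::-1])
for f,z in(('d9',.019),('w9',.019),('s9',.019)):
    v=V(f);hs=cv2.cvtColor(v.im,cv2.COLOR_RGB2HSV);m=((hs[:,:,0]<9)|(hs[:,:,0]>170))&(hs[:,:,1]>100)&(hs[:,:,2]>50);C=v.cloud();m&=(abs(C[:,:,0]-.58)<.04)&(abs(C[:,:,1]-.22)<.05)
    if m.any():
        q=v.pl(np.argwhere(m)[:,::-1],z);print(f,m.sum(),q.min(0).round(4),q.max(0).round(4),'z',C[m][:,2].max().round(4))
Q=V('d9').cloud().reshape(-1,3);Q=np.r_[Q,V('w9').cloud().reshape(-1,3)]
q=Q[(abs(Q[:,0]-.464)<.035)&(abs(Q[:,1]-.11)<.035)&(Q[:,2]>.02)&(Q[:,2]<.07)];print('wb',q.min(0).round(4),q.max(0).round(4))
E
```

```text
t: 27.85
position: [0.5801, 0.1916, -0.0097]
eef_rot: [[0.017, 1.0, 0.002], [1.0, -0.017, 0.001], [0.001, 0.002, -1.0]]
force: [0.1, 1.5, 0.3]
grip_width: 0.071
t: 28.25
position: [0.5793, 0.1912, -0.0106]
eef_rot: [[0.017, 1.0, 0.0], [1.0, -0.017, -0.0], [-0.0, 0.0, -1.0]]
force: [-0.3, -0.5, 0.3]
grip_width: 0.236
t: 29.15
position: [0.4563, 0.1109, 0.1993]
eef_rot: [[0.018, 1.0, -0.004], [1.0, -0.018, -0.002], [-0.002, -0.004, -1.0]]
force: [0.3, 1.2, -0.1]
grip_width: 0.234
29.3 [0.4628381  0.11350782 0.19985496] 0.2372645099490125
d9 24 [0.5759 0.2205 0.019 ] [0.585  0.2499 0.019 ] z 0.0278
w9 317 [0.5746 0.2119 0.019 ] [0.5855 0.2439 0.019 ] z 0.0265
s9 19 [0.5757 0.2182 0.019 ] [0.5827 0.2457 0.019 ] z 0.0285
wb [0.4451 0.0915 0.0201] [0.4828 0.1295 0.0543]
```

View pics/m9.png

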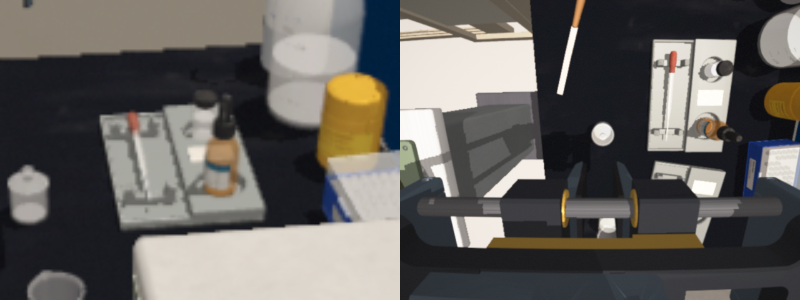

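The dropper lies across both rests (670,50)-(670,140), centred to about 2 mm, and both bottles are upright. Next is the weighing bottle at (0.464,0.1105), with the jaws turned along y.

```bash
python3 -m handwheel '[[-2,1,0,0,0,-0.14],[-2,1,0,0,0,-0.28],[-2,1,0,0,0,-0.42],[-2,1,0,0,0,-0.56],[-2,1,0,0,0,-0.70],[-2,1,0,0,0,-0.84],[-2,1,0,0,0,-0.98],[-2,1,0,0,0,-1.12],[-2,1,0,0,0,-1.26],[-2,1,0,0,0,-1.40]]' 85
python3 -m handwheel '[[0,0,0,0,0,-0.14],[0,0,0,0,0,-0.188],[0,0,40,0,0,-0.188],[0,0,80,0,0,-0.188],[0,0,120,0,0,-0.188],[0,0,120,0,0,-0.188],[0,0,120,0,0,-0.188]]'
```

```text
t: 30.3
position: [0.4647, 0.1121, 0.199]
eef_rot: [[-0.984, 0.18, 0.0], [0.18, 0.984, 0.0], [-0.0, 0.0, -1.0]]
force: [-0.5, 0.7, -0.6]
grip_width: 0.665
t: 31.0
position: [0.4642, 0.1118, 0.0794]
eef_rot: [[-1.0, -0.001, -0.0], [-0.001, 1.0, -0.0], [0.0, -0.0, -1.0]]
force: [0.1, -0.0, 0.2]
grip_width: 0.666
```

```bash
python3 -m handwheel '[[0,-1,30,0,0,0],[0,-1,55,0,0,0],[0,-1,72,0,0,0],[0,-1,80,0,0,0],[0,-1,83,0,0,0],[0,-1,83,0,0,0],[0,-1,83,0,0,0]]'
python3 -m handwheel '[[0,0,0,0,0,0],[0,0,0,0,0,0],[0,0,0,0,0,0],[0,0,0,0,0,0],[0,0,0,0,0,0],[0,0,0,0,0,0],[0,0,0,0,0,0],[0,0,0,0,0,0]]' 255
python3 -m handwheel '[[0,0,0,0,0,0],[0,0,-15,0,0,0],[0,0,-40,0,0,0],[0,0,-80,0,0,0],[0,0,-120,0,0,0],[0,0,-160,0,0,0],[0,0,-160,0,0,0],[0,0,-160,0,0,0]]'
```

```text
t: 31.7
position: [0.4642, 0.1105, -0.0025]
eef_rot: [[-1.0, -0.0, 0.003], [-0.0, 1.0, 0.0], [-0.003, 0.0, -1.0]]
force: [-0.1, -0.3, 0.7]
grip_width: 0.668
t: 32.5
position: [0.4631, 0.1103, -0.0036]
eef_rot: [[-1.0, -0.0, 0.0], [-0.0, 1.0, 0.0], [-0.0, 0.0, -1.0]]
force: [0.0, 0.6, 1.8]
grip_width: 0.382
t: 33.3
position: [0.4629, 0.1101, 0.1567]
eef_rot: [[-1.0, -0.0, 0.001], [-0.0, 1.0, -0.0], [-0.001, -0.0, -1.0]]
force: [-0.6, -0.4, -1.9]
grip_width: 0.384
```

```bash
python3 -m handwheel '[[-30,-27,0,0,0,0],[-60,-54,0,0,0,0],[-90,-81,0,0,0,0],[-120,-108,0,0,0,0],[-150,-135,0,0,0,0],[-180,-160,0,0,0,0],[-186,-167,0,0,0,0],[-186,-167,0,0,0,0],[-186,-167,40,0,0,0],[-186,-167,80,0,0,0]]'
python3 -m handwheel '[[0,0,20,0,0,0],[0,0,40,0,0,0],[0,0,40,0,0,0],[0,0,40,0,0,0]]'
```

```text
t: 34.3
position: [0.6481, -0.0556, 0.0759]
eef_rot: [[-1.0, -0.001, 0.001], [-0.001, 1.0, 0.0], [-0.001, 0.0, -1.0]]
force: [-0.1, 0.2, -1.0]
grip_width: 0.384
t: 34.7
position: [0.6479, -0.0557, 0.0363]
eef_rot: [[-1.0, -0.001, -0.002], [-0.001, 1.0, 0.0], [0.002, 0.0, -1.0]]
force: [0.4, -0.1, -0.8]
grip_width: 0.382
```

```bash
python3 - <<'E'
from h import *
snap('wrist','w10');snap('scene','s10');o=r.get_obs();print(o['t'],o['position'],o['grip_width'])
w=V('w10');s=V('s10')
cv2.imwrite('pics/m10.png',np.hstack([cv2.resize(w.im,(400,300)),cv2.resize(s.im[170:290,290:450],(400,300))])[:,:,::-1])
E
```

```text
34.8 [ 0.64941359 -0.05625588  0.03777644] 0.38259245716431994
```

View pics/m10.png

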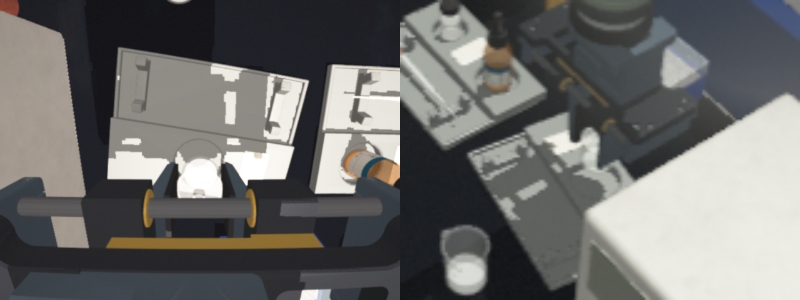

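The view shows the weighing bottle over the pocket (200,150), with the rests at (140,82) and (283,107). I'll lower and release.

```bash
python3 -m handwheel '[[0,0,15,0,0,0],[0,0,27,0,0,0],[0,0,34,0,0,0],[0,0,34,0,0,0],[0,0,34,0,0,0]]'
python3 -m handwheel '[[0,0,0,0,0,0],[0,0,0,0,0,0],[0,0,0,0,0,0],[0,0,0,0,0,0]]' 110
python3 -m handwheel '[[0,0,-25,0,0,0],[0,0,-60,0,0,0],[0,0,-100,0,0,0],[0,0,-150,0,0,0],[0,0,-195,0,0,0],[0,0,-195,0,0,0]]'
python3 - <<'E'
from h import *
snap('scene','s11');snap('side','d11');o=r.get_obs();print(o['t'],o['position'],o['eef_rot'][0],o['grip_width'])
w=V('w10');print('rests',w.pl([(140*1.6,82*1.6),(283*1.6,107*1.6)],.016).round(4),'corners',w.pl([(118*1.6,47*1.6),(308*1.6,80*1.6)],.004).round(4))
Q=V('s11').cloud().reshape(-1,3);q=Q[(abs(Q[:,0]-.649)<.04)&(abs(Q[:,1]+.056)<.04)&(Q[:,2]>.025)&(Q[:,2]<.1)];print('wb',len(q),q.min(0).round(4),q.max(0).round(4))
d=V('d11');C=d.cloud();h=cv2.cvtColor(d.im,cv2.COLOR_RGB2HSV)
m=(d.d>0)&(C[:,:,2]>.002)&(C[:,:,2]<.03)&(abs(C[:,:,0]-.415)<.05)&(C[:,:,1]>.16)&(C[:,:,1]<.38)&(h[:,:,2]>70)
p=d.pl(np.argwhere(m)[:,::-1],.0065)[:,:2];c=p.mean(0);_,_,vt=np.linalg.svd(p-c);ax=vt[0]*np.sign(vt[0][1]);s=(p-c)@ax
print(len(p),c+ax*s.min(),c+ax*s.max(),np.ptp(s),ax)
mo=m&(h[:,:,1]>80)&(h[:,:,0]<25);p=d.pl(np.argwhere(mo)[:,::-1],.0065)[:,:2];s=(p-c)@ax;print('handle',c+ax*s.min(),c+ax*s.max(),np.ptp(s))
E
```

```text
t: 35.3
position: [0.6492, -0.0568, 0.0026]
eef_rot: [[-1.0, -0.0, 0.0], [-0.0, 1.0, -0.0], [-0.0, -0.0, -1.0]]
force: [0.2, 0.7, 0.2]
grip_width: 0.386
t: 35.7
position: [0.6491, -0.0568, 0.0026]
eef_rot: [[-1.0, -0.0, 0.0], [-0.0, 1.0, -0.0], [-0.0, -0.0, -1.0]]
force: [-1.2, 0.4, -0.1]
grip_width: 0.566
t: 36.3
position: [0.6529, -0.0572, 0.2056]
eef_rot: [[-1.0, -0.0, 0.015], [-0.0, 1.0, -0.002], [-0.015, -0.002, -1.0]]
force: [0.7, -0.4, 0.4]
grip_width: 0.571
36.4 [ 0.64936157 -0.05679355  0.19868447] [-9.99996204e-01 -8.77637005e-05  2.75385033e-03] 0.5680578074341579
rests [[ 0.5653 -0.1129  0.016 ]
 [ 0.5887  0.0265  0.016 ]] corners [[ 0.5316 -0.1357  0.004 ]
 [ 0.5623  0.0543  0.004 ]]
wb 188 [ 0.6304 -0.0757  0.0254] [ 0.6698 -0.0355  0.0599]
167 [0.38880514 0.17191894] [0.44017296 0.36032838] 0.19528637769716256 [0.26303839 0.96478537]
handle [0.42080388 0.28928551] [0.44017296 0.36032838] 0.07363593334209839
```

The weighing bottle is in its pocket at (0.650,-0.056), top 58-60 mm. The spatula grip point at the start of the handle is (0.424,0.3005), axis 15.2° from y.

```bash
python3 -m handwheel '[[22,36,0,0,0,0.14],[45,71,0,0,0,0.28],[68,107,0,0,0,0.42],[90,143,0,0,0,0.56],[113,179,0,0,0,0.70],[135,214,0,0,0,0.84],[158,250,0,0,0,0.98],[180,286,0,0,0,1.12],[203,322,0,0,0,1.26],[225,357,0,0,0,1.40]]' 150
python3 -m handwheel '[[0,0,0,0,0,0.14],[0,0,0,0,0,0.28],[0,0,0,0,0,0.42],[0,0,0,0,0,0.438],[0,0,0,0,0,0.438],[0,0,0,0,0,0.438]]'
python3 - <<'E'
from h import *
snap('wrist','w12');o=r.get_obs();R=np.array(o['eef_rot']);p=np.array(o['position']);print(o['t'],p,o['grip_width'],np.degrees(np.arctan2(R[1,0],R[0,0])))
w=V('w12');h=cv2.cvtColor(w.im,cv2.COLOR_RGB2HSV);C=w.cloud()
m=(h[:,:,0]<22)&(h[:,:,1]>80)&(h[:,:,2]>80)&(C[:,:,2]<.03)&(abs(C[:,:,0]-.43)<.05)&(abs(C[:,:,1]-.32)<.08)
q=w.pl(np.argwhere(m)[:,::-1],.0065);t=(q-p)@R*1000;c=q.mean(0);_,_,vt=np.linalg.svd((q-c)[:,:2]);print(m.sum(),c,vt[0],'tool',t.min(0).round(1),t.max(0).round(1),t.mean(0).round(1))
E
```

```text
t: 37.4
position: [0.4218, 0.3005, 0.1952]
eef_rot: [[-0.165, 0.986, -0.003], [0.986, 0.165, -0.002], [-0.002, -0.004, -1.0]]
force: [1.0, 0.7, 0.6]
grip_width: 0.415
t: 38.0
position: [0.4238, 0.2996, 0.1965]
eef_rot: [[0.261, 0.965, -0.001], [0.965, -0.261, -0.001], [-0.001, -0.001, -1.0]]
force: [1.4, -0.4, -0.3]
grip_width: 0.41
38.05 [0.42389655 0.29970732 0.19676581] 0.4124403705942555 74.83429298453943
732 [0.43199354 0.32025142 0.0065    ] [-0.28738758 -0.95781438] tool [-15.1  -3.6 190.2] [ 54.9   9.6 190.3] [ 22.1   2.6 190.2]
```

```bash
python3 -m handwheel '[[-5,2,45,0,0,0],[-5,2,90,0,0,0],[-5,2,130,0,0,0],[-5,2,165,0,0,0],[-5,2,190,0,0,0],[-5,2,205,0,0,0],[-5,2,213,0,0,0],[-5,2,217.5,0,0,0],[-5,2,217.5,0,0,0],[-5,2,217.5,0,0,0]]'
python3 -m handwheel '[[0,0,0,0,0,0],[0,0,0,0,0,0],[0,0,0,0,0,0],[0,0,0,0,0,0],[0,0,0,0,0,0],[0,0,0,0,0,0],[0,0,0,0,0,0],[0,0,0,0,0,0]]' 255
python3 -m handwheel '[[0,0,0,0,0,0],[0,0,-10,0,0,0],[0,0,-30,0,0,0],[0,0,-70,0,0,0],[0,0,-120,0,0,0],[0,0,-170,0,0,0],[0,0,-220,0,0,0],[0,0,-220,0,0,0],[0,0,-220,0,0,0]]'
```

```text
t: 39.05
position: [0.4253, 0.295, -0.0194]
eef_rot: [[0.263, 0.965, 0.001], [0.965, -0.263, 0.001], [0.001, 0.001, -1.0]]
force: [0.7, 0.8, 0.3]
grip_width: 0.412
t: 39.85
position: [0.4249, 0.2947, -0.02]
eef_rot: [[0.263, 0.965, 0.0], [0.965, -0.263, 0.0], [0.0, 0.0, -1.0]]
force: [0.5, -1.2, 2.9]
grip_width: 0.104
t: 40.75
position: [0.4248, 0.2947, 0.2012]
eef_rot: [[0.263, 0.965, 0.002], [0.965, -0.263, 0.001], [0.002, 0.002, -1.0]]
force: [0.4, 0.1, -1.0]
grip_width: 0.103
```

```bash
python3 -m handwheel '[[-33,30,0,0,0,-0.02],[-66,60,0,0,0,-0.04],[-99,90,0,0,0,-0.06],[-132,120,0,0,0,-0.08],[-165,150,0,0,0,-0.105],[-198,180,0,0,0,-0.105],[-231,210,0,0,0,-0.105],[-257,235,0,0,0,-0.105],[-257,235,0,0,0,-0.105],[-257,235,0,0,0,-0.105]]'
python3 -m handwheel '[[0,0,40,0,0,0],[0,0,80,0,0,0],[0,0,100,0,0,0],[0,0,100,0,0,0],[0,0,100,0,0,0],[0,0,100,0,0,0]]'
python3 - <<'E'
from h import *
snap('wrist','w13');o=r.get_obs();R=np.array(o['eef_rot']);p=np.array(o['position']);print(o['t'],p,o['grip_width'],np.degrees(np.arctan2(R[1,0],R[0,0])))
w=V('w13');h=cv2.cvtColor(w.im,cv2.COLOR_RGB2HSV)
m=(h[:,:,0]<22)&(h[:,:,1]>80)&(h[:,:,2]>80);n,l,st,ce=cv2.connectedComponentsWithStats(m.astype(np.uint8))
for i in range(1,n):
    if st[i,4]>150:
        q=w.pl(np.argwhere(l==i)[:,::-1],p[2]+.0265);c=q.mean(0);_,_,vt=np.linalg.svd((q-c)[:,:2]);s=(q-c)[:,:2]@vt[0];k=s.argmax(),s.argmin();print(st[i],c.round(4),vt[0].round(3),'ends',q[k[0]].round(4),q[k[1]].round(4))
E
```

```text
t: 41.75
position: [0.5826, -0.0155, 0.1975]
eef_rot: [[0.162, 0.987, -0.005], [0.987, -0.162, 0.001], [-0.0, -0.005, -1.0]]
force: [-0.9, 0.6, -0.4]
grip_width: 0.101
t: 42.35
position: [0.5848, -0.0145, 0.1014]
eef_rot: [[0.159, 0.987, 0.003], [0.987, -0.159, -0.0], [0.0, 0.003, -1.0]]
force: [-0.0, -0.5, -0.1]
grip_width: 0.103
42.4 [ 0.58490118 -0.01466772  0.10155823] 0.10258717815644336 80.80995824540405
[ 361    7   53   57 1215] [0.6297 0.0979 0.1281] [-0.738  0.675] ends [0.625  0.1092 0.1281] [0.6414 0.0936 0.1281]
[ 307  176   26  135 2957] [0.5884 0.0124 0.1281] [-0.166 -0.986] ends [ 0.5797 -0.0257  0.1281] [0.5965 0.0437 0.1281]
[284 303  10  61 361] [ 0.5629 -0.0367  0.1281] [-0.2  -0.98] ends [ 0.5581 -0.0558  0.1281] [ 0.5678 -0.0196  0.1281]
[346 303   9  61 396] [ 0.5966 -0.0431  0.1281] [-0.113 -0.994] ends [ 0.595  -0.0618  0.1281] [ 0.5978 -0.0245  0.1281]
[ 112  374  346   25 6359] [ 0.5607 -0.0736  0.1281] [-0.989  0.148] ends [ 0.4512 -0.0619  0.1281] [ 0.6532 -0.0951  0.1281]
```

The handle ends give a spatula centre of (0.580,-0.045), which matches the rest centre (0.579,-0.045). I'll lower and release.

```bash
python3 -m handwheel '[[0,0,30,0,0,0],[0,0,60,0,0,0],[0,0,80,0,0,0],[0,0,94,0,0,0],[0,0,102,0,0,0],[0,0,107,0,0,0],[0,0,107,0,0,0],[0,0,107,0,0,0]]'
python3 -m handwheel '[[0,0,0,0,0,0],[0,0,0,0,0,0],[0,0,0,0,0,0],[0,0,0,0,0,0]]' 190
python3 -m handwheel '[[0,0,-20,0,0,0],[0,0,-50,0,0,0],[0,0,-90,0,0,0],[0,0,-140,0,0,0],[0,0,-190,0,0,0],[-40,-40,-210,0,0,0],[-80,-80,-210,0,0,0],[-120,-120,-210,0,0,0],[-130,-150,-210,0,0,0],[-130,-150,-210,0,0,0]]'
python3 - <<'E'
from h import *
snap('side','d14');snap('wrist','w14');snap('scene','s14');o=r.get_obs();print(o['t'],o['position'],o['grip_width'],o['force'])
s=V('s14');w=V('w14')
cv2.imwrite('pics/m14.png',np.hstack([cv2.resize(s.im[150:300,230:430],(400,300)),cv2.resize(w.im,(400,300))])[:,:,::-1])
for v in (w,s):
    h=cv2.cvtColor(v.im,cv2.COLOR_RGB2HSV);C=v.cloud();m=(h[:,:,0]<22)&(h[:,:,1]>80)&(h[:,:,2]>80)&(abs(C[:,:,0]-.59)<.04)&(abs(C[:,:,1])<.07)
    if m.sum()>10:
        q=v.pl(np.argwhere(m)[:,::-1],.0195);print(m.sum(),q[q[:,1].argmin()].round(4),q[q[:,1].argmax()].round(4),C[m][:,2].max())
E
```

```text
t: 43.2
position: [0.5846, -0.0151, -0.0062]
eef_rot: [[0.16, 0.987, 0.002], [0.987, -0.16, -0.0], [0.0, 0.002, -1.0]]
force: [-1.1, 0.2, -0.1]
grip_width: 0.099
t: 43.6
position: [0.584, -0.0151, -0.007]
eef_rot: [[0.16, 0.987, 0.0], [0.987, -0.16, -0.0], [-0.0, 0.0, -1.0]]
force: [0.6, 0.6, -0.2]
grip_width: 0.255
t: 44.6
position: [0.4096, -0.1202, 0.2028]
eef_rot: [[0.164, 0.987, -0.003], [0.987, -0.164, -0.0], [-0.001, -0.003, -1.0]]
force: [0.5, -0.1, 0.3]
grip_width: 0.259
44.75 [ 0.41562692 -0.11945736  0.20334722] 0.25740215187005583 [0.62459393 0.3804166  0.25942146]
868 [ 0.5853 -0.0249  0.0195] [0.5953 0.0449 0.0195] 0.028450352468096157
81 [ 0.5825 -0.023   0.0195] [0.5927 0.0448 0.0195] 0.03049600419080373
```

View pics/m14.png

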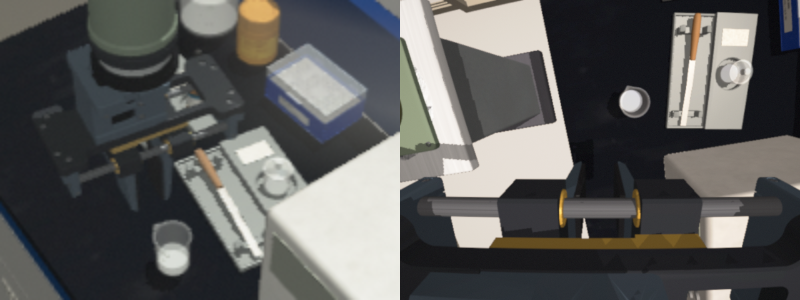

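The spatula lies in both notches (693,50)-(686,125) and the weighing bottle stands in its pocket (737,73). I'll do a last numerical check of the rest, then hand in.

```bash
python3 - <<'E'
from h import *
for n,x,y,z0,r0 in [('vial',.65,.215,.03,.025),('amber',.65,.12,.03,.03),('beaker',.474,-.08,.03,.045),('stopper',.49,-.248,.008,.03),('dropper',.58,.168,.0175,.018)]:
    for f in('d0','d14'):
        Q=V(f).cloud().reshape(-1,3);q=Q[(abs(Q[:,0]-x)<r0)&(abs(Q[:,1]-y)<(.09 if n=='dropper' else r0))&(Q[:,2]>z0)&(Q[:,2]<.13)]
        if len(q): print(n,f,len(q),q.min(0).round(3),q.max(0).round(3))
r.job_done();print('done',r.get_obs()['t'])
E
```

```text
vial d14 120 [0.638 0.201 0.03 ] [0.661 0.227 0.059]
amber d14 344 [0.631 0.098 0.03 ] [0.664 0.127 0.114]
beaker d0 444 [ 0.451 -0.1    0.03 ] [ 0.496 -0.046  0.063]
beaker d14 443 [ 0.451 -0.097  0.03 ] [ 0.495 -0.049  0.062]
stopper d0 469 [ 0.474 -0.278  0.008] [ 0.519 -0.218  0.13 ]
stopper d14 463 [ 0.474 -0.277  0.008] [ 0.519 -0.218  0.13 ]
dropper d0 19 [0.562 0.104 0.018] [0.598 0.234 0.025]
dropper d14 110 [0.562 0.099 0.018] [0.598 0.246 0.028]
the job is handed in; nothing more can be done
the job is handed in; nothing more can be done
```

Both kits are made up and handed in, in the order asked, with about 45 s on the robot's clock of the 144 s allowed. Liquids kit: vial, amber bottle and dropper. Solids kit: weighing bottle and spatula.

**Last checks:**
- **Bottles:** the vial, amber bottle and weighing bottle all stand upright in their pockets at the expected heights.
- **Tools:** the dropper lies on its rests, centred to about 2 mm in the wrist view. The coarser side view suggested a few mm more. The spatula is centred to about 2 mm.
- **Beaker and stopper:** unmoved within the measuring noise.

**What went wrong on the way:**
- **Vial:** my first grip lifted before the fingers had closed. The vial stayed standing, and the second try worked.
- **Dropper:** the first grip closed above it. The camera depth showed the real fingertips about 25 mm above the reported tool point, so I allowed for that on everything after. The vial and amber bottle were placed before I found this, so they were held about 25 mm higher than intended. Both still went in cleanly.

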